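Load two sample cups into a spring magazine and shut the hood

TASK

Push the two blue sample cups, one at a time, down past the yellow lips of the sample changer's magazine until each is held under the lips. Then break the hood's locked stay by pushing its red knuckle knob towards the hinge, and lower the hood gently until it is fully shut. Leave the orange cup and everything else where they stand.

Things in the scene. Friction and masses are not known exactly. Their poses are not given: they have to be found in the camera images.
- changer: White sample changer fixed to the bench, casing 200 (x) x 180 (y) x 80 mm high; origin under the casing's centre, x from its front (robot side) to its hinge side, y to its left, z up. Side rims at y = +-87 mm rise to 117 mm. Magazine mouth at x = -30, y = 0. The open hood stands almost upright on the hinge side, clear of the mouth; its folding stay is on the right (-y) side.
- mouth (a point): Centre of the magazine's mouth, level with the undersides of the two yellow lips, 88 mm above the bench. The square well below is 46 x 46 mm, room for two cups. A cup pressed straight down at its top with about 10 N (up to 15 N) passes the lips and is caught once its top is below this point: push 3 to 5 mm further, then let go. The second cup pushes the first down.
- lips (a point): Midway between the lips' tips, 2 mm above mouth. Lips in the well's +x and -x walls (changer's axes), 20 mm wide, 37 mm apart at the tips, each sprung outwards; faces slope 60 deg. Above them the square well goes on as a 46 x 46 mm chimney to 103 mm above the bench, then a flared rim to 110 mm, 54 mm wide inside. Shut fingers up to 30 mm wide fit in to reach below the lips.
- rest (a point): On the magazine's axis, 4 mm above mouth: where the middle of a cup's underside comes to rest when it is set down in the chimney on the lips' slopes, before it is pressed in. The cup's top 16 mm then stand out of the flared rim.
- follower (a joint): Travel (m) of the black sprung plate in the well: 0 at the top, level with mouth, grows as cups press it down (0.034 with one cup, 0.068 with two); it pushes up with 2 N at the top to 5 N with two cups.
- cup_a_center (a point): Centre of a blue sample cup: closed upright cylinder, 44 mm diameter, 34 mm high, foot tapered to 37 mm over the lowest 5 mm, about 60 g, plain white top; this point is half-way up, z is its axis. Stands on the tray at the start. To be loaded.
- cup_b_center (a point): Centre of the other blue sample cup, same size. To be loaded; either cup may go first.
- cup_x_center (a point): Centre of an orange sample cup of the same size on the same tray. To be left where it stands.
- tray: White tray fixed to the bench, 250 (x) x 100 (y) mm, floor 4 mm thick, rim 8 mm high; origin under its centre. The three cups stand on it in a row along its x, about 75 mm apart, in any order; the fingers have room on the +-y sides of each cup.
- knuckle_knob (a point): On the axis of the red knob at the stay's knuckle: round bar 18 mm in diameter, free end 20 mm to the right (-y) of this point, links of the stay 45 mm to its left, axis along the changer's y. Locked it is 182 mm above the bench. Pushing it 15 to 20 mm towards the hinge (the changer's +x) with a few newtons breaks the stay.
- stay_knuckle (a joint): Fold of the stay at its knuckle, rad: 0 locked straight (just over centre), above 0.3 broken, about 2.5 when the hood is shut. It stays where it is left.
- hood_bar (a point): Middle of the steel grip bar at the hood's free edge: 12 mm in diameter, 100 mm clear along the changer's y, 220 mm from the hinge line, 40 mm beyond the clear panel's edge. Hood open: 339 mm above the bench. Hood shut: 120 mm above the bench, 20 mm in front of the casing.
- hood (a joint): Hood angle, rad: 0 open as at the start (1.48 rad up from shut), growing as it is lowered, 1.48 fully shut. Clear panel 160 mm wide (y), 180 mm long, swinging down towards the robot. A friction hinge holds it wherever it is left: 1 to 3 N at the bar move it once the stay is broken; with the stay locked it cannot be lowered.
- lid_hinge (a point): Middle of the hood's hinge line (along the changer's y), 120 mm above the bench.
- beaker: A glass beaker standing by on the bench, to be left alone; origin under its middle.
- flask: A conical flask standing by on the bench, to be left alone; origin under its middle.
- wash_bottle: A wash bottle standing by on the bench, to be left alone; origin under its middle.
- reagent: A reagent jar standing by on the bench, to be left alone; origin under its middle.
- dish: A porcelain dish standing by on the bench, to be left alone; origin under its middle.
- spatula: A spatula standing by on the bench, to be left alone; origin under its middle.

How it is judged:
On the way, in this order (a step that is already met when the one before it is completed fails the run):
1. one blue cup is under the lips and let go (((z of cup_a_center in the frame of changer between 0.028 and 0.0735 m and horizontal distance between cup_a_center and mouth below 0.005 m and angle between cup_a_center's own z axis and vertical below 0.12 rad and contact force between the fingers and cup_a below 0.3 N) or (z of cup_b_center in the frame of changer between 0.028 and 0.0735 m and horizontal distance between cup_b_center and mouth below 0.005 m and angle between cup_b_center's own z axis and vertical below 0.12 rad and contact force between the fingers and cup_b below 0.3 N))), for 0.2 s.
2. both blue cups are under the lips and let go, the hood still open (z of cup_a_center in the frame of changer between 0.028 and 0.0735 m and horizontal distance between each of cup_a_center, cup_b_center and mouth below 0.005 m and angle between each of cup_a_center, cup_b_center's own z axis and vertical below 0.12 rad and z of cup_b_center in the frame of changer between 0.028 and 0.0735 m and contact force between the fingers and cup_a below 0.3 N and contact force between the fingers and cup_b below 0.3 N and value of joint hood below 0.3 rad), for 0.2 s.
3. the stay is broken at its knuckle (value of joint stay_knuckle above 0.3 rad), for 0.05 s.
4. the hood is shut (value of joint hood above 1.42 rad), for 0.2 s.
At the end, for the whole second after the job is handed in: Both blue cups at rest in the magazine under the lips (the upper cup's centre no more than 73.5 mm above the changer's underside, within 5 mm of the well's axis, upright within 0.12 rad) and the hood shut to within 0.06 rad (z of cup_a_center in the frame of changer between 0.028 and 0.0735 m and horizontal distance between each of cup_a_center, cup_b_center and mouth below 0.005 m and angle between each of cup_a_center, cup_b_center's own z axis and vertical below 0.12 rad and z of cup_b_center in the frame of changer between 0.028 and 0.0735 m and value of joint hood above 1.42 rad and linear speed of each of cup_a, cup_b below 0.02 m/s); the robot touches nothing.
It fails at once if the hood is let fall or slammed (faster than 1.5 rad/s) (velocity of joint hood above 1.5 rad/s).
It fails at once if the orange cup is moved more than 25 mm or tipped (distance of cup_x_center from where it was at the start of the episode above 0.025 m or angle between cup_x_center's own z axis and vertical above 0.5 rad).
It fails at once if something else on the bench is moved more than 40 mm (distance of any of beaker, flask, wash_bottle, reagent, dish, spatula from where it was at the start of the episode above 0.04 m).
It also fails if it takes over 72 s, if anything falls off the work surface, if the arm or the gripper's body presses on something with over 40 N, if the wrist force passes 120 N, or if a joint passes its speed limit or range.

ROBOT

A 6-joint arm with a two-finger parallel gripper is mounted at the origin on the work surface. World frame = base frame: x ahead of the robot, y to its left, z up, the work surface at z = 0. Lengths are in m, angles in rad, forces in N, time in s.
With the tool pointing down it reaches from about 0.325 to 0.875 m from the base axis. Payload 4.4 kg.
Tool frame: the origin (TCP) lies at the very end of the fingers, on their centre line; the grasp point (between the pads) lies 19 mm behind it; z points along the fingers, y is the line along which they close (so a half turn about z gives the same grasp; the last joint's range is limited). The gripper opens to 85 mm and grips with 20 to 120 N. Pads are 22 mm wide; open, the fingers measure 114 mm over their backs; the gripper's body (76 mm by 85 mm) begins 54 mm behind the grasp point. The pads swing forward as they close: fully open they stand 13 mm farther back than shut.
Start: joints at [-1.296, 0.207, 1.542, -0, 1.393, -0.15], TCP at [0.237, -0.524, 0.231] pointing down, gripper open.
Joint ranges: [-2.73, 2.73], [-0.86, 2.22], [0.23, 2.46], [-1.11, 4.25], [0.08, 2.63], [-2.82, 2.82]. Speed limits (rad/s): [2.79, 2.79, 3.14, 3.14, 3.14, 3.14].

INTERFACE

Orientations are given as a rotation vector (axis times angle).
In Python, from bench import manip gives the robot as it stands. The module is installed in compiled form; this text tells all that it offers.
- The arm moves only by the tool step_arm, never from a script. Its argument "series" is a list that holds one entry, the list of rows, each a list of 7 numbers: the shift along the tool's x, y, z in mm, then the turn, a rotation vector about the tool's x, y, z in rad, then the finger opening in mm, from 0 to 85.4. In form: [[[x, y, z, rx, ry, rz, jaw], ...]]. A call has 1 to 20 rows; each row is the pose to reach, as a shift and turn from the pose commanded when the call began, along the tool's axes at that moment; what a row does not reach only later rows make up. A row lasts 1/10 s, in which the tool goes at most 50 mm and 8.59 degrees, less where a joint would pass 70% of its speed; a pose out of reach is approached as far as the arm can. A call with a gripper value outside its range is refused whole. The fingers move at their own pace and stop on an object; "squeeze" is the grip in N (left out, the last holds). Time passes only in rows, so rows that repeat a pose let the fingers close. It gives the time, the measured TCP pose, the force, the opening and the grip force at its end, in the units of the state.
- manip.sense(): the state, without advancing time (a new reading comes with each control period).
- manip.grab_frame(name): name is "scene" or "top" or "wrist"; returns a dict with "pixels" (420x560x3 uint8, blue, green, red), "range_z" (420x560 float32, m along the optical axis (not along the pixel's ray), 0 where there is no reading), "fx", "fy", "cx", "cy" (pixels), "R" (3x3) and "t" (3): a world point X has camera coordinates R X + t. Camera axes: x right, y down, z forward; pixel columns grow to the right and rows downward; lengths in m; the calibration is good to about 2 mm. The wrist camera is an equidistant fisheye: a pixel r from the principal point sees the ray r / f radians off the axis. A picture is of the moment at which its call begins.
- manip.job_done(): hands the job in; it is judged then, once.
The state is a dict: "t": time; "q": joint angles; "dq": joint speeds; "joint_efforts": joint torques, N m; "position": TCP position; "orientation": TCP orientation; "contact_force": force on the tool from outside, world axes, zero at the start; "torque": the same for the moment, N m; "opening": opening from 0.0 (shut) to 1.0 (fully open); "grasp_force": force on a finger pad.
Only numpy, scipy, OpenCV 4.12 (cv2) and the standard library are available. Lean on these libraries where they do the work, as an engineer would, in place of code of your own. Each camera call takes 0.05 s, during which the arm holds its last target. There are 200 camera calls.

## Working session

There is one attempt and no reset: what is moved stays moved. The work goes in short steps, Python scripts to look and compute and a tool call to move; the robot and the scene stay as the last step left them, time stands still between calls to the robot, and variables do not carry over. Pictures are saved under pics/ and viewed, at most 10 in all, crops included, and the job is handed in when it is done.

Besides the shell and the picture viewer there is one more tool, called after "Call:" by a JSON object that holds its "op" and its "data". step_arm: Moves the arm, as the interface text tells. Its arguments: {"type":"object","properties":{"series":{"type":"array"},"squeeze":{"type":"number"}},"required":["series"]}

```bash
mkdir -p pics; cat > h.py <<'E'
import numpy as np, cv2
from bench import manip
from scipy.spatial.transform import Rotation as Ro
def grab(n,save=None):
    f=manip.grab_frame(n)
    if save: cv2.imwrite('pics/'+save,f['pixels'])
    return f
def cloud(f):
    z=f['range_z']; v,u=np.mgrid[:z.shape[0],:z.shape[1]]
    c=np.stack([(u-f['cx'])/f['fx']*z,(v-f['cy'])/f['fy']*z,z],-1)
    w=(c-np.array(f['t']))@np.array(f['R']); w[z==0]=np.nan
    return w
def tool(target):  # world point -> shift in tool axes, mm
    s=manip.sense(); R=Ro.from_rotvec(s['orientation']).as_matrix()
    return 1000*R.T@(np.array(target)-s['position'])
E
python3 - <<'E'
from h import *
s=manip.sense(); print(s); print(Ro.from_rotvec(s['orientation']).as_matrix().round(3))
for n in('top','scene'):
    f=grab(n,n+'0.png'); np.savez(n+'0.npz',**f); print(n,f['fx'],f['cx'],f['cy'],np.array(f['R']).round(3).tolist(),f['t'])
    w=cloud(f); h=cv2.cvtColor(f['pixels'],cv2.COLOR_BGR2HSV)
    for nm,lo,hi in(('blue',(95,100,50),(130,255,255)),('orange',(8,140,80),(20,255,255)),('yellow',(23,120,80),(35,255,255)),('red',(0,150,70),(6,255,255)),('red2',(172,150,70),(180,255,255))):
        k,l,st,c=cv2.connectedComponentsWithStats(cv2.inRange(h,lo,hi))
        for i in range(1,k):
            if st[i,4]>25: print(nm,st[i].tolist(),c[i].round(1),np.nanmedian(w[l==i],0).round(3))
E
```

```text
{'t': 0.0, 'q': array([-1.29554187e+00,  2.07419350e-01,  1.54296532e+00,  1.83429518e-05,
        1.39347948e+00, -1.50485273e-01]), 'dq': array([-0.00049915, -0.00083752,  0.00150407,  0.00094311, -0.00029691,
        0.00029517]), 'joint_efforts': array([ 8.77561906e-04, -3.83030534e+01, -2.91597319e+01, -3.11733374e-04,
        1.04302491e-02, -4.53058817e-07]), 'position': array([ 0.23726747, -0.52293732,  0.23012073]), 'orientation': array([-3.06846669e+00, -6.63227066e-01,  1.94006924e-04]), 'contact_force': array([-0.61640585, -0.44225243,  0.37067012]), 'torque': array([-0.030703  ,  0.00047818,  0.02179881]), 'grasp_force': 0.0, 'opening': 0.9999537705790262}
[[ 0.911  0.413 -0.001]
 [ 0.413 -0.911  0.002]
 [ 0.    -0.002 -1.   ]]
top 385.8761920915709 278.4626801857598 211.5148489687356 [[0.012, -1.0, -0.011], [-0.991, -0.011, -0.133], [0.132, 0.013, -0.991]] [0.03565119 0.60859004 1.34650697]
blue [143, 189, 18, 17, 240] [151.1 196.8] [0.639 0.468 0.149]
orange [210, 128, 6, 9, 27] [212.7 131.5] [0.88  0.278 0.113]
orange [154, 192, 10, 16, 44] [160.2 201.3] [0.626 0.442 
[... 877 characters left out ...]
383, 0, 18, 4, 31] [392.7   1.2] [-0.549  0.362  0.163]
orange [414, 0, 32, 6, 109] [429.2   2. ] [-0.549  0.513  0.168]
orange [444, 0, 21, 7, 63] [454.6   2.4] [-0.552  0.615  0.174]
orange [508, 0, 27, 10, 111] [521.6   3.1] [-0.57   0.888  0.176]
orange [533, 0, 27, 14, 218] [547.6   5.6] [-0.564  0.994  0.175]
orange [404, 70, 15, 6, 28] [411.5  73. ] [-0.578  0.537 -0.206]
orange [364, 248, 15, 12, 67] [369.9 255.4] [0.62  0.278 0.034]
orange [372, 334, 9, 13, 62] [375.9 339.5] [0.888 0.278 0.114]
orange [372, 349, 9, 12, 61] [376.1 354. ] [0.922 0.278 0.114]
red [129, 159, 12, 11, 109] [134.4 163.7] [ 0.467 -0.433  0.168]
red [217, 220, 27, 8, 155] [228.6 223.5] [ 0.656 -0.116  0.189]
```

View pics/top0.png

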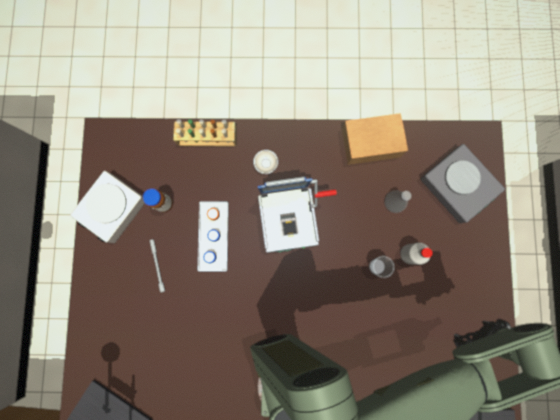

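View pics/scene0.png

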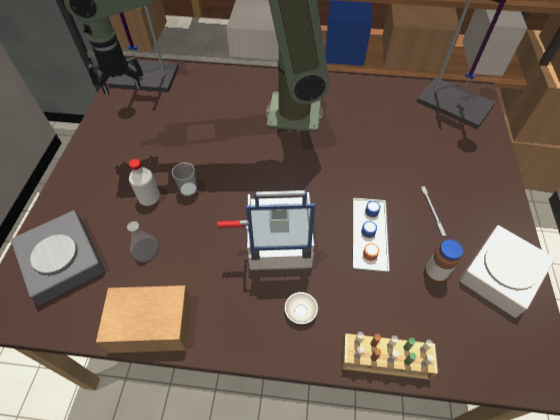

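Top view: the tray with orange (213,213) and blue (214,235), (209,257) cups; changer centre about (288,215); red knob about (326,193). Measuring these next.

```bash
cat >> h.py <<'E'
def ray(f,uv,z,fish=False):
    R=np.array(f['R']);t=np.array(f['t']);d=np.array([(uv[0]-f['cx'])/f['fx'],(uv[1]-f['cy'])/f['fy'],1.])
    if fish:
        r=np.hypot(d[0],d[1]); d=np.array([d[0]/r*np.sin(r),d[1]/r*np.sin(r),np.cos(r)]) if r>1e-9 else d
    o=-R.T@t; d=R.T@d; return o+d*(z-o[2])/d[2]
E
python3 - <<'E'
from h import *
f=dict(np.load('top0.npz')); w=cloud(f); im=f['pixels']
# cups: white top inside coloured rim
hsv=cv2.cvtColor(im,cv2.COLOR_BGR2HSV)
g=dict(np.load('scene0.npz')); wg=cloud(g)
for nm,F,W in(('top',f,w),('scene',g,wg)):
    m=((W[...,2]>.024)&(W[...,2]<.055)&(W[...,0]>.4)&(W[...,0]<.72)&(W[...,1]>.22)&(W[...,1]<.35)).astype(np.uint8)
    k,l,st,c=cv2.connectedComponentsWithStats(m)
    for i in range(1,k):
        if st[i,4]>20:
            p=W[l==i]; t=p[p[:,2]>.034]
            print(nm,st[i].tolist(),'ray',ray(F,c[i],.036).round(4),'pts',p.mean(0).round(4),len(t),t.mean(0).round(4) if len(t) else '', p[:,2].max())
# tray
m=((w[...,2]>.001)&(w[...,2]<.05)&(w[...,0]>.35)&(w[...,0]<.75)&(w[...,1]>.18)&(w[...,1]<.37)&(hsv[...,2]>120)).astype(np.uint8)
p=w[m>0][:,:2].astype(np.float32); print('tray',cv2.minAreaRect(p))
# changer casing
for lo,hi in((.06,.095),(.095,.125)):
    m=((w[...,2]>lo)&(w[...,2]<hi)&(w[...,0]>.4)&(w[...,0]<.8)&(abs(w[...,1])<.2))
    p=w[m][:,:2].astype(np.float32); print('chg',lo,len(p),cv2.minAreaRect(p),p.min(0),p.max(0))
R=(im[150:290,240:350]); cv2.imwrite('pics/c1.png',cv2.resize(R,None,fx=5,fy=4.2,interpolation=cv2.INTER_CUBIC))
E
```

```text
top [207, 208, 12, 12, 122] ray [0.5987 0.2806 0.036 ] pts [0.5987 0.2805 0.0363] 99 [0.5987 0.281  0.0374] 0.04376826217154264
top [207, 229, 13, 13, 123] ray [0.5212 0.2757 0.036 ] pts [0.5212 0.2756 0.0368] 103 [0.522  0.2766 0.038 ] 0.044423316703338524
top [203, 251, 13, 12, 124] ray [0.444  0.2872 0.036 ] pts [0.444  0.2871 0.0364] 96 [0.4439 0.2881 0.0378] 0.04516325425665051
scene [366, 201, 14, 14, 156] ray [0.4499 0.2875 0.036 ] pts [0.4502 0.2874 0.0365] 129 [0.4479 0.2876 0.038 ] 0.04353598086138562
scene [362, 222, 15, 14, 168] ray [0.527 0.276 0.036] pts [0.5274 0.2759 0.0367] 140 [0.5258 0.2766 0.0379] 0.04540291386405259
scene [364, 244, 15, 15, 183] ray [0.6047 0.2812 0.036 ] pts [0.6051 0.2811 0.0369] 153 [0.6032 0.2811 0.0381] 0.04330023266115407
tray ((0.5214971899986267, 0.28382739424705505), (0.25725501775741577, 0.1120537519454956), 0.8327813744544983)
chg 0.06 2548 ((0.5758633017539978, 0.00940774381160736), (0.20414979755878448, 0.1788177341222763), 8.572933197021484) [ 0.46509117 -0.0926749 ] [0.68742955 0.11129123]
chg 0.095 425 ((0.5806841850280762, 0.0063738226890563965), (0.18681088089942932, 0.18688492476940155), 8.895735740661621) [ 0.47432148 -0.09267743] [0.68307924 0.10888426]
```

View pics/c1.png

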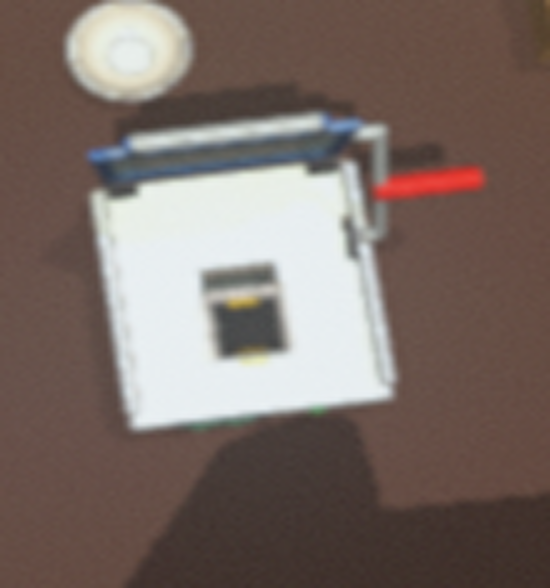

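The crop shows the mouth with yellow lips at (242,300) and (252,355) and the knob axis from (375,190) to (485,180). The changer is yawed about +8.7° with its centre near (0.578, 0.008). I'm moving over the mouth to refine with the wrist camera.

Call:
{"op": "step_arm", "data": {"series": [[[40,-30,-20,0,0,0.03,85],[79,-60,-20,0,0,0.07,85],[118,-90,-20,0,0,0.1,85],[158,-120,-20,0,0,0.13,85],[197,-150,-20,0,0,0.16,85],[237,-180,-20,0,0,0.19,85],[276,-210,-20,0,0,0.22,85],[316,-240,-20,0,0,0.25,85],[355,-270,-20,0,0,0.274,85],[395,-300,-20,0,0,0.274,85],[430,-326,-20,0,0,0.274,85],[455,-346,-20,0,0,0.274,85],[470,-356,-20,0,0,0.274,85],[474,-360,-20,0,0,0.274,85],[474,-360,-20,0,0,0.274,85],[474,-360,-20,0,0,0.274,85]]]}}

```text
t: 1.7
position: [0.5199, -0.0008, 0.251]
orientation: [3.132, 0.237, -0.002]
contact_force: [0.4, -0.7, -1.1]
opening: 0.993
grasp_force: 0.0
```

```bash
python3 - <<'E'
from h import *
s=manip.sense(); print(s['t'],s['position'],s['contact_force'],Ro.from_rotvec(s['orientation']).as_matrix().round(4)[0])
f=grab('wrist','w1.png'); np.savez('w1.npz',**f); print(f['fx'],f['cx'],f['cy'],np.array(f['R']).round(3).tolist(),-np.array(f['R']).T@f['t'])
h=cv2.cvtColor(f['pixels'],cv2.COLOR_BGR2HSV)
for nm,lo,hi,z in(('yel',(20,100,60),(35,255,255),.09),('blue',(100,100,40),(130,255,255),.036),('red',(0,150,70),(6,255,255),.182)):
    k,l,st,c=cv2.connectedComponentsWithStats(cv2.inRange(h,lo,hi))
    for i in range(1,k):
        if st[i,4]>25: print(nm,st[i].tolist(),c[i].round(1),ray(f,c[i],z,True).round(4))
E
```

```text
1.7 [ 0.51990848 -0.00076822  0.25097165] [ 0.37978213 -0.72751172 -1.05015154] [ 9.886e-01  1.506e-01 -9.000e-04]
325.19226210127806 275.5545533535175 213.74773521300574 [[0.151, -0.989, 0.001], [-0.955, -0.146, 0.26], [-0.257, -0.04, -0.966]] [0.5849422  0.0085292  0.39453906]
yel [262, 144, 22, 5, 98] [272.4 146.2] [0.5679 0.0087 0.09  ]
yel [262, 187, 22, 7, 151] [272.7 190. ] [0.5267 0.0022 0.09  ]
blue [130, 0, 279, 30, 1640] [268.5  17.6] [0.7094 0.0351 0.036 ]
blue [49, 140, 36, 34, 574] [ 70.7 155.6] [0.5258 0.2617 0.036 ]
blue [43, 195, 35, 35, 532] [ 63.8 209.8] [0.4526 0.273  0.036 ]
red [406, 52, 91, 37, 2053] [451.5  70.8] [ 0.6516 -0.1081  0.182 ]
```

View pics/w1.png

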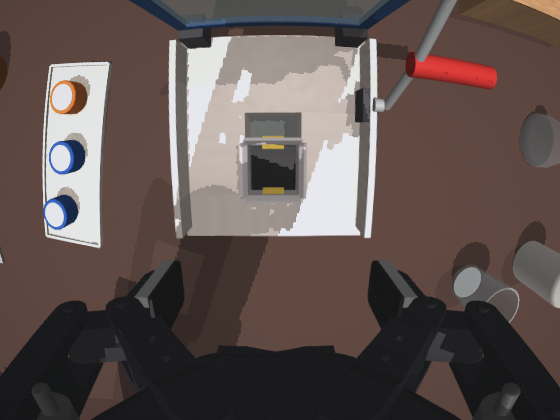

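The wrist view shows the lips at (272,146) and (273,190), which puts the mouth near (0.547, 0.0055). Cup tops are at (67,157) and (58,212) blue and (64,97) orange. I'll hover over the blue cups to refine them.

Call:
{"op": "step_arm", "data": {"series": [[[-3,-48,5,0,0,0.03,85],[-6,-96,10,0,0,0.06,85],[-9,-144,15,0,0,0.09,85],[-11,-192,20,0,0,0.12,85],[-14,-235,25,0,0,0.151,85],[-16,-265,30,0,0,0.151,85],[-17,-282,30,0,0,0.151,85],[-17,-287,30,0,0,0.151,85],[-17,-287,30,0,0,0.151,85],[-17,-287,30,0,0,0.151,85]]]}}

```text
t: 2.75
position: [0.4608, 0.2798, 0.2215]
orientation: [3.141, -0.001, 0.001]
contact_force: [-0.1, 0.3, -0.2]
opening: 0.994
grasp_force: 0.0
```

```bash
python3 - <<'E'
from h import *
s=manip.sense(); print(s['t'],s['position'],Ro.from_rotvec(s['orientation']).as_matrix().round(4)[0])
F=dict(np.load('w1.npz'))
for uv,z in(((170,40),.117),((176,237),.117),((377,40),.117),((370,237),.117),((188,236),.08),((360,236),.08),((240,143),.11),((306,143),.11),((240,200),.11),((306,200),.11)): print(uv,ray(F,uv,z,True).round(4))
f=grab('wrist','w2.png'); np.savez('w2.npz',**f)
h=cv2.cvtColor(f['pixels'],cv2.COLOR_BGR2HSV)
# white cup tops: bright low-sat blobs enclosed by blue
m=cv2.inRange(h,(0,0,150),(180,90,255))
for nm,lo,hi in(('blue',(100,100,40),(130,255,255)),('or',(3,130,60),(18,255,255))):
    b=cv2.inRange(h,lo,hi)
    k,l,st,c=cv2.connectedComponentsWithStats(b)
    for i in range(1,k):
        if st[i,4]<300: continue
        x,y,ww,hh,a=st[i]; cs,hi_=cv2.findContours((l==i).astype(np.uint8),cv2.RETR_CCOMP,cv2.CHAIN_APPROX_NONE)
        print(nm,st[i].tolist())
        for cc,q in zip(cs,hi_[0]):
            if q[3]>=0 and cv2.contourArea(cc)>60:
                e=cv2.fitEllipse(cc); print('  hole',e, ray(f,e[0],.038,True).round(4))
E
```

```text
2.75 [0.46083073 0.27980562 0.22147295] [ 1.e+00 -8.e-04  4.e-04]
(170, 40) [0.6528 0.1121 0.117 ]
(176, 237) [0.475  0.0854 0.117 ]
(377, 40) [ 0.6798 -0.0667  0.117 ]
(370, 237) [ 0.5023 -0.0931  0.117 ]
(188, 236) [0.4636 0.0826 0.08  ]
(360, 236) [ 0.4908 -0.0955  0.08  ]
(240, 143) [0.5678 0.0371 0.11  ]
(306, 143) [ 0.5764 -0.0198  0.11  ]
(240, 200) [0.5171 0.0303 0.11  ]
(306, 200) [ 0.5261 -0.0284  0.11  ]
blue [18, 0, 59, 45, 2130]
blue [256, 112, 43, 43, 478]
  hole ((276.9197998046875, 132.69247436523438), (35.20989227294922, 36.030738830566406), 91.18595123291016) [0.5225 0.2776 0.038 ]
blue [246, 184, 41, 45, 576]
  hole ((265.8287048339844, 208.47604370117188), (33.38566970825195, 34.26789855957031), 108.14356231689453) [0.4446 0.289  0.038 ]
or [42, 0, 60, 55, 1459]
or [251, 37, 43, 45, 602]
  hole ((271.90948486328125, 56.32706069946289), (33.62178039550781, 35.76853942871094), 84.39376068115234) [0.6005 0.2825 0.038 ]
```

View pics/w2.png

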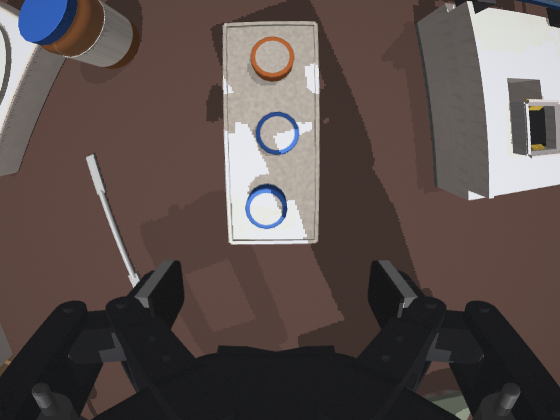

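Cups are at (0.4446, 0.2890) and (0.5225, 0.2776). The mouth is at (0.547, 0.005) with yaw 8.6°: lips, rim and casing edges agree. Grasping the first cup.

Call:
{"op": "step_arm", "data": {"series": [[[-10,-6,45,0,0,0,85],[-16,-9,90,0,0,0,85],[-16,-9,135,0,0,0,85],[-16,-9,170,0,0,0,85],[-16,-9,190,0,0,0,85],[-16,-9,200,0,0,0,85],[-16,-9,200,0,0,0,85],[-16,-9,200,0,0,0,38],[-16,-9,200,0,0,0,38],[-16,-9,200,0,0,0,38],[-16,-9,200,0,0,0,38],[-16,-9,200,0,0,0,38],[-16,-9,200,0,0,0,38],[-16,-9,200,0,0,0,38]]], "squeeze": 30}}

```text
t: 4.2
position: [0.4456, 0.2906, 0.0232]
orientation: [-3.141, -0.002, -0.005]
contact_force: [-1.6, -1.4, 6.1]
opening: 0.495
grasp_force: 30.1
```

Call:
{"op": "step_arm", "data": {"series": [[[0,0,-15,0,0,0,38],[0,0,-50,0,0,0,38],[0,0,-95,0,0,0,38],[5,10,-140,0,0,-0.02,38],[20,50,-170,0,0,-0.05,38],[38,98,-180,0,0,-0.08,38],[55,145,-180,0,0,-0.11,38],[72,192,-180,0,0,-0.15,38],[86,236,-180,0,0,-0.15,38],[97,266,-180,0,0,-0.15,38],[101,280,-180,0,0,-0.15,38],[102,284,-180,0,0,-0.15,38],[102,284,-180,0,0,-0.15,38],[102,284,-180,0,0,-0.15,38]]]}}

```text
t: 5.6
position: [0.5459, 0.0077, 0.2012]
orientation: [-3.132, -0.239, 0.001]
contact_force: [0.1, 1.1, -0.7]
opening: 0.5
grasp_force: 30.9
```

```bash
python3 - <<'E'
from h import *
s=manip.sense(); print(s['t'],s['position'],s['opening'],s['contact_force'],Ro.from_rotvec(s['orientation']).as_matrix().round(4))
print(tool([.547,.005,.111]))
f=grab('wrist','w3.png')
h=cv2.cvtColor(f['pixels'],cv2.COLOR_BGR2HSV)
k,l,st,c=cv2.connectedComponentsWithStats(cv2.inRange(h,(20,100,60),(35,255,255)))
for i in range(1,k):
    if st[i,4]>25: print(st[i].tolist(),ray(f,c[i],.092,True).round(4))
E
```

```text
5.6 [0.54592201 0.00772878 0.20118377] 0.5000094388357111 [ 0.14717483  1.13702849 -0.65722172] [[ 9.884e-01  1.519e-01 -6.000e-04]
 [ 1.519e-01 -9.884e-01  8.000e-04]
 [-5.000e-04 -8.000e-04 -1.000e+00]]
[ 0.69173802  2.93678794 90.18102274]
[266, 171, 25, 5, 124] [0.5767 0.0099 0.092 ]
[265, 184, 26, 3, 76] [0.5673 0.0085 0.092 ]
```

View pics/w3.png

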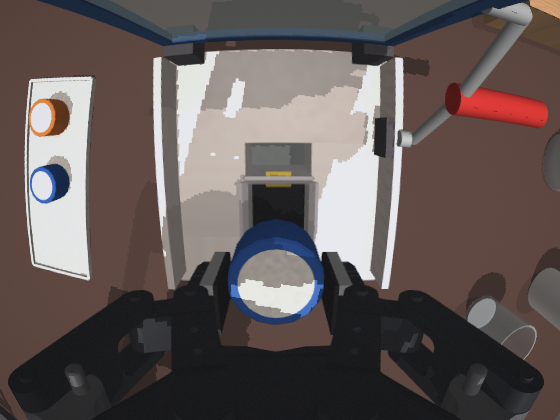

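The cup is held upright, its top centred near (276,286). I'll work out its offset from the well axis.

```bash
python3 - <<'E'
from h import *
f=grab('wrist'); s=manip.sense(); print(s['t'],s['position'])
h=cv2.cvtColor(f['pixels'],cv2.COLOR_BGR2HSV)
b=cv2.inRange(h,(100,100,40),(130,255,255)); k,l,st,c=cv2.connectedComponentsWithStats(b)
for i in range(1,k):
    if st[i,4]>800 and st[i,1]>100:
        cs,q=cv2.findContours((l==i).astype(np.uint8),cv2.RETR_CCOMP,cv2.CHAIN_APPROX_NONE)
        for cc,hh in zip(cs,q[0]):
            if cv2.contourArea(cc)>500:
                e=cv2.fitEllipse(cc); print(hh[3],e)
                if hh[3]>=0:
                    p=ray(f,e[0],s['position'][2]+.0165,True); print(p, tool(p))
print(tool([.547,.005,.111]))
E
```

```text
5.7 [0.54602041 0.00777287 0.20122885]
-1 ((275.5334777832031, 272.7842102050781), (95.5607681274414, 104.71147155761719), 0.1898077130317688)
0 ((275.4836120605469, 283.1540222167969), (69.90093231201172, 78.72083282470703), 91.07360076904297)
[0.54621471 0.00714823 0.21772885] [  0.09218908   0.63891533 -16.5003395 ]
[ 0.57075018  2.93371039 90.22727914]
```

Call:
{"op": "step_arm", "data": {"series": [[[1,2,20,0,0,0,38],[1,2,45,0,0,0,38],[1,2,60,0,0,0,38],[1,2,68,0,0,0,38],[1,2,76,0,0,0,38],[1,2,82,0,0,0,38],[1,2,87,0,0,0,38],[1,2,90,0,0,0,38],[1,2,90,0,0,0,38],[1,2,90,0,0,0,38]]]}}

```text
t: 6.7
position: [0.5481, 0.005, 0.1115]
orientation: [-3.131, -0.236, -0.001]
contact_force: [1.4, 4.7, -0.5]
opening: 0.501
grasp_force: 30.9
```

Call:
{"op": "step_arm", "data": {"series": [[[0,0,0,0,0,0,58],[0,0,0,0,0,0,64],[0,0,0,0,0,0,64],[0,0,0,0,0,0,64],[0,0,-10,0,0,0,64],[0,0,-30,0,0,0,64],[0,0,-60,0,0,0,64],[0,0,-60,0,0,0,0],[0,0,-60,0,0,0,0],[0,0,-60,0,0,0,0],[0,0,-60,0,0,0,0],[0,0,-60,0,0,0,0],[0,0,-60,0,0,0,0]]]}}

```text
t: 8.0
position: [0.5472, 0.0044, 0.1704]
orientation: [-3.132, -0.237, 0.003]
contact_force: [-0.6, 0.0, 0.3]
opening: -0.004
grasp_force: 0.0
```

```bash
cat > cup.py <<'E'
from h import *
import sys
f=grab('wrist',sys.argv[1]); s=manip.sense(); print(s['t'],s['position'],s['opening'],s['contact_force'])
cv2.imwrite('pics/crop_'+sys.argv[1],cv2.resize(f['pixels'][130:420,150:410],None,fx=2,fy=2))
E
python3 cup.py w4.png; python3 -c "
from h import *
print(tool([.547,.005,.126]))"
```

```text
8.05 [0.54745514 0.00436064 0.17066503] -0.0015858802547496016 [ 0.61150515  0.52819998 -0.5416292 ]
[-0.30598671 -0.68618471 44.66560971]
```

View pics/crop_w4.png

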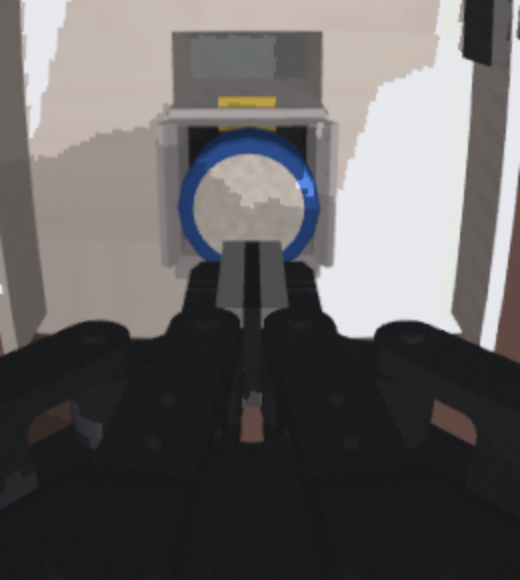

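The cup stands upright in the chimney, centred at (250,205) of the crop. Pressing it in.

Call:
{"op": "step_arm", "data": {"series": [[[0,0,25,0,0,0,0],[0,0,40,0,0,0,0],[0,0,46,0,0,0,0],[0,0,50,0,0,0,0],[0,0,54,0,0,0,0],[0,0,58,0,0,0,0],[0,0,62,0,0,0,0],[0,0,66,0,0,0,0],[0,0,70,0,0,0,0],[0,0,74,0,0,0,0],[0,0,78,0,0,0,0],[0,0,82,0,0,0,0],[0,0,85,0,0,0,0],[0,0,87,0,0,0,0],[0,0,87,0,0,0,0],[0,0,87,0,0,0,0]]]}}

```text
t: 9.65
position: [0.5477, 0.0043, 0.0845]
orientation: [3.133, 0.237, -0.001]
contact_force: [-2.6, -1.2, 4.5]
opening: 0.001
grasp_force: 2.1
```

Call:
{"op": "step_arm", "data": {"series": [[[0,0,-5,0,0,0,0],[0,0,-20,0,0,0,0],[0,0,-50,0,0,0,0],[0,0,-90,0,0,0,0],[0,0,-125,0,0,0,40],[0,0,-135,0,0,0,85],[0,0,-135,0,0,0,85]]]}}

```text
t: 10.35
position: [0.5498, 0.0042, 0.2225]
orientation: [3.131, 0.237, 0.01]
contact_force: [0.5, -1.0, -0.4]
opening: 0.505
grasp_force: 0.0
```

```bash
cat >> h.py <<'E'
def proj(f,X):
    c=np.array(f['R'])@np.array(X)+f['t']; r=np.hypot(c[0],c[1]); a=np.arctan2(r,c[2])
    return np.array([f['cx']+f['fx']*a*c[0]/r, f['cy']+f['fy']*a*c[1]/r])
def wcloud(f):
    z=f['range_z']; v,u=np.mgrid[:z.shape[0],:z.shape[1]]; x=(u-f['cx'])/f['fx']; y=(v-f['cy'])/f['fy']; r=np.hypot(x,y)+1e-9
    k=np.tan(np.minimum(r,1.4))/r; c=np.stack([x*k*z,y*k*z,z],-1); w=(c-np.array(f['t']))@np.array(f['R']); w[z==0]=np.nan; return w
E
cat > chk.py <<'E'
from h import *
f=grab('wrist'); s=manip.sense(); print(s['t'],s['position'],s['opening'],s['contact_force'])
w=wcloud(f)
for dx in(-.012,-.006,0,.006,.012,.04):
    p=proj(f,[.547+dx,.005,.086]); u,v=p.round().astype(int); print(dx,p.round(),f['pixels'][v,u],w[v,u].round(4))
E
python3 chk.py; python3 -c "
from h import *
print(tool([.5225,.2776,.021]))"
```

```text
10.4 [0.54822791 0.00434149 0.21999288] 0.5952086877759432 [ 0.11612829  0.01998265 -0.12830282]
-0.012 [271. 220.] [135 141 148] [0.536  0.0051 0.089 ]
-0.006 [272. 214.] [142 148 155] [0.5414 0.005  0.0885]
0 [273. 207.] [161 170 178] [0.548  0.0051 0.0891]
0.006 [274. 201.] [172 180 189] [0.5534 0.0051 0.089 ]
0.012 [275. 194.] [166 175 183] [0.5597 0.0051 0.0888]
0.04 [280. 163.] [107 109 105] [0.5794 0.0025 0.0091]
[  15.21819143 -274.11570884  198.8951669 ]
```

The first cup's top sits at about 0.088, so it is caught. Going to the second.

Call:
{"op": "step_arm", "data": {"series": [[[3,-48,0,0,0,0.03,85],[6,-96,0,0,0,0.06,85],[9,-144,0,0,0,0.09,85],[11,-192,0,0,0,0.12,85],[13,-235,15,0,0,0.15,85],[15,-262,50,0,0,0.15,85],[15,-272,90,0,0,0.15,85],[15,-274,130,0,0,0.15,85],[15,-274,160,0,0,0.15,85],[15,-274,160,0,0,0.15,85],[15,-274,160,0,0,0.15,85]]]}}

```text
t: 11.5
position: [0.5199, 0.2769, 0.0574]
orientation: [3.14, 0.001, -0.006]
contact_force: [1.8, 0.1, -0.2]
opening: 0.992
grasp_force: 0.0
```

```bash
python3 - <<'E'
from h import *
s=manip.sense(); print(s['t'],s['position'],Ro.from_rotvec(s['orientation']).as_matrix().round(4)[0])
print(tool([.5225,.2776,.0215]))
E
```

```text
11.5 [0.51986298 0.27689421 0.05742712] [ 1.0e+00  7.0e-04 -4.1e-03]
[ 2.78522615 -0.75481988 35.91493449]
```

Call:
{"op": "step_arm", "data": {"series": [[[2,-1,15,0,0,0,85],[2,-1,30,0,0,0,85],[2,-1,37,0,0,0,85],[2,-1,37,0,0,0,85],[2,-1,37,0,0,0,38],[2,-1,37,0,0,0,38],[2,-1,37,0,0,0,38],[2,-1,37,0,0,0,38],[2,-1,37,0,0,0,38],[2,-1,37,0,0,0,38],[2,-1,37,0,0,0,38]]]}}

```text
t: 12.6
position: [0.5243, 0.2788, 0.0233]
orientation: [-3.141, -0.001, -0.003]
contact_force: [-0.0, -1.0, 5.5]
opening: 0.497
grasp_force: 31.0
```

Call:
{"op": "step_arm", "data": {"series": [[[0,0,-15,0,0,0,38],[0,0,-50,0,0,0,38],[0,0,-95,0,0,0,38],[0,10,-140,0,0,-0.02,38],[4,50,-170,0,0,-0.05,38],[8,98,-180,0,0,-0.08,38],[12,145,-180,0,0,-0.11,38],[16,192,-180,0,0,-0.15,38],[20,232,-180,0,0,-0.15,38],[23,258,-180,0,0,-0.15,38],[24,270,-180,0,0,-0.15,38],[24,273,-180,0,0,-0.15,38],[24,273,-180,0,0,-0.15,38],[24,273,-180,0,0,-0.15,38],[24,273,-180,0,0,-0.15,38]]]}}

```text
t: 14.1
position: [0.5475, 0.0069, 0.2022]
orientation: [-3.132, -0.24, 0.0]
contact_force: [-1.0, 0.6, -0.9]
opening: 0.5
grasp_force: 30.8
```

```bash
python3 - <<'E'
from h import *
f=grab('wrist','w5.png'); s=manip.sense(); print(s['t'],s['position'],Ro.from_rotvec(s['orientation']).as_matrix().round(4)[0])
h=cv2.cvtColor(f['pixels'],cv2.COLOR_BGR2HSV)
b=cv2.inRange(h,(100,100,40),(130,255,255)); k,l,st,c=cv2.connectedComponentsWithStats(b)
for i in range(1,k):
    if st[i,4]>800 and st[i,1]>100:
        cs,q=cv2.findContours((l==i).astype(np.uint8),cv2.RETR_CCOMP,cv2.CHAIN_APPROX_NONE)
        for cc,hh in zip(cs,q[0]):
            if cv2.contourArea(cc)>500 and hh[3]>=0:
                e=cv2.fitEllipse(cc); print(e); p=ray(f,e[0],s['position'][2]+.0165,True); print(p, tool([.547,.005,.111])-tool(p), tool(p))
print(tool([.547,.005,.111]))
E
```

```text
14.15 [0.54750625 0.00678176 0.20221346] [ 9.884e-01  1.521e-01 -2.000e-04]
((275.5247497558594, 284.4012145996094), (69.38591003417969, 78.65312957763672), 90.55471801757812)
[0.54711098 0.00613364 0.21871346] [ -0.26149777   1.13944541 107.71314258] [ -0.49239485   0.57497304 -16.50009859]
[-0.75389262  1.71441845 91.213044  ]
```

Call:
{"op": "step_arm", "data": {"series": [[[0,1,20,0,0,0,38],[0,1,45,0,0,0,38],[0,1,60,0,0,0,38],[0,1,68,0,0,0,38],[0,1,76,0,0,0,38],[0,1,82,0,0,0,38],[0,1,87,0,0,0,38],[0,1,90,0,0,0,38],[0,1,90,0,0,0,38],[0,1,90,0,0,0,38]]]}}

```text
t: 15.15
position: [0.5482, 0.005, 0.1125]
orientation: [-3.132, -0.236, -0.002]
contact_force: [2.4, 3.7, -1.4]
opening: 0.5
grasp_force: 30.7
```

Call:
{"op": "step_arm", "data": {"series": [[[0,0,0,0,0,0,58],[0,0,0,0,0,0,64],[0,0,0,0,0,0,64],[0,0,0,0,0,0,64],[0,0,-10,0,0,0,64],[0,0,-30,0,0,0,64],[0,0,-60,0,0,0,64],[0,0,-60,0,0,0,0],[0,0,-60,0,0,0,0],[0,0,-60,0,0,0,0],[0,0,-60,0,0,0,0],[0,0,-60,0,0,0,0],[0,0,-60,0,0,0,0]]]}}

```text
t: 16.45
position: [0.5473, 0.0046, 0.1714]
orientation: [-3.132, -0.237, 0.003]
contact_force: [1.0, -0.7, 0.2]
opening: 0.001
grasp_force: 0.0
```

```bash
python3 - <<'E'
from h import *
f=grab('wrist','w6.png'); s=manip.sense(); print(s['t'],s['position'],s['opening'],tool([.547,.005,.084]))
w=wcloud(f)
h=cv2.cvtColor(f['pixels'],cv2.COLOR_BGR2HSV); b=cv2.inRange(h,(100,100,40),(130,255,255)); k,l,st,c=cv2.connectedComponentsWithStats(b)
for i in range(1,k):
    if st[i,4]>400 and st[i,1]>100: print(st[i])
for dx in(.004,.008,.012,.016):
  for dy in (-.012,0,.012):
    u,v=proj(f,[.547+dx,.005+dy,.126]).round().astype(int); print(dx,dy,f['pixels'][v,u],w[v,u].round(4))
E
```

```text
16.5 [0.5475024  0.00457701 0.17169542] 0.0005201485016115249 [-0.34120571 -0.46486273 87.6959864 ]
[ 240  193   70   68 1572]
0.004 -0.012 [133 141 147] [ 0.551  -0.0071  0.1257]
0.004 0 [177 186 195] [0.5509 0.0047 0.1251]
0.004 0.012 [137 144 151] [0.5513 0.0171 0.126 ]
0.008 -0.012 [177 187 195] [ 0.5548 -0.007   0.1255]
0.008 0 [170 180 188] [0.5549 0.0047 0.1251]
0.008 0.012 [137 143 150] [0.5551 0.0171 0.1257]
0.012 -0.012 [171 179 189] [ 0.5585 -0.0071  0.1248]
0.012 0 [167 175 183] [0.5586 0.0047 0.1248]
0.012 0.012 [171 179 188] [0.5589 0.017  0.1256]
0.016 -0.012 [135  73  42] [ 0.5631 -0.0069  0.1252]
0.016 0 [173 181 190] [0.5625 0.0047 0.1252]
0.016 0.012 [134  74  43] [0.5623 0.0169 0.124 ]
```

Level, top at 0.1255 as it should be. Pressing.

Call:
{"op": "step_arm", "data": {"series": [[[0,0,25,0,0,0,0],[0,0,40,0,0,0,0],[0,0,46,0,0,0,0],[0,0,50,0,0,0,0],[0,0,54,0,0,0,0],[0,0,58,0,0,0,0],[0,0,62,0,0,0,0],[0,0,66,0,0,0,0],[0,0,70,0,0,0,0],[0,0,74,0,0,0,0],[0,0,78,0,0,0,0],[0,0,82,0,0,0,0],[0,0,86,0,0,0,0],[0,0,88,0,0,0,0],[0,0,88,0,0,0,0],[0,0,88,0,0,0,0]]]}}

```text
t: 18.1
position: [0.5477, 0.0045, 0.0855]
orientation: [3.133, 0.237, -0.001]
contact_force: [-4.3, 0.1, 5.6]
opening: -0.002
grasp_force: 3.1
```

Call:
{"op": "step_arm", "data": {"series": [[[0,0,1,0,0,0,0],[0,0,2,0,0,0,0],[0,0,2,0,0,0,0],[0,0,-3,0,0,0,0],[0,0,-20,0,0,0,0],[0,0,-50,0,0,0,0],[0,0,-90,0,0,0,0],[-10,10,-135,0,0,0,0],[-20,30,-165,0,0,0,0],[-30,55,-175,0,0,0,0],[-40,75,-175,0,0,0,0],[-40,80,-175,0,0,0,0],[-40,80,-175,0,0,0,0]]]}}

```text
t: 19.4
position: [0.5207, -0.0811, 0.2596]
orientation: [-3.133, -0.234, -0.002]
contact_force: [-0.4, -0.6, -0.8]
opening: 0.001
grasp_force: 0.0
```

```bash
python3 chk.py; python3 - <<'E'
from h import *
f=grab('wrist','w7.png'); w=wcloud(f); np.savez('w7.npz',**f)
h=cv2.cvtColor(f['pixels'],cv2.COLOR_BGR2HSV)
m=cv2.inRange(h,(0,150,60),(6,255,255))|cv2.inRange(h,(174,150,60),(180,255,255))
k,l,st,c=cv2.connectedComponentsWithStats(m); i=1+np.argmax(st[1:,4]); print(st[i],c[i])
mm=(l==i).astype(np.uint8); p=w[mm>0]; p=p[np.isfinite(p).all(1)]
ax=np.array([np.cos(.15),np.sin(.15)]); ay=np.array([-ax[1],ax[0]]); M=np.array([.547,.005])
X=(p[:,:2]-M)@ax; Y=(p[:,:2]-M)@ay
print('chg x',np.percentile(X,[2,50,98]),'y',np.percentile(Y,[1,2,50,98,99]),'z',np.percentile(p[:,2],[2,50,98]))
s=cv2.fitEllipse(cv2.findContours(mm,0,1)[0][0]); 
for uv in((st[i,0],0),): pass
ys,xs=np.nonzero(mm)
for col in range(xs.min(),xs.max()+1,8):
    r=ys[xs==col]; q=ray(f,(col,r.mean()),.182,True)[:2]-M; print(col,r.min(),r.max(),(q@ax).round(4),(q@ay).round(4))
cv2.imwrite('pics/w7b.png',f['pixels'])
E
```

```text
19.45 [ 0.5205675  -0.08039477  0.25920586] -0.001346714351674666 [-0.1685672  -0.3596713  -0.40716042]
-0.012 [192. 169.] [169 178 187] [0.5359 0.0038 0.0902]
-0.006 [192. 163.] [174 183 192] [0.5418 0.0046 0.0899]
0 [193. 157.] [171 180 189] [0.5478 0.0042 0.0898]
0.006 [194. 151.] [170 179 188] [0.5538 0.0041 0.0891]
0.012 [194. 145.] [164 173 181] [0.5596 0.0049 0.0887]
0.04 [198. 118.] [106 108 105] [0.5868 0.0236 0.0087]
[ 294   30  103   31 2426] [345.7506183   45.21228359]
chg x [0.07779216 0.08416289 0.09396964] y [-0.16139986 -0.16063647 -0.12714259 -0.09430684 -0.09360795] z [0.1837596  0.19049297 0.19291867]
294 35 54 0.0853 -0.0935
302 39 54 0.084 -0.0989
310 31 55 0.0867 -0.1043
318 31 55 0.0869 -0.1098
326 31 55 0.0872 -0.1152
334 32 56 0.0868 -0.1208
342 32 56 0.0872 -0.1263
350 33 57 0.0869 -0.132
358 34 57 0.087 -0.1376
366 34 58 0.0872 -0.1434
374 35 59 0.087 -0.1492
382 36 59 0.0873 -0.1551
390 37 60 0.0872 -0.1611
```

View pics/w7.png

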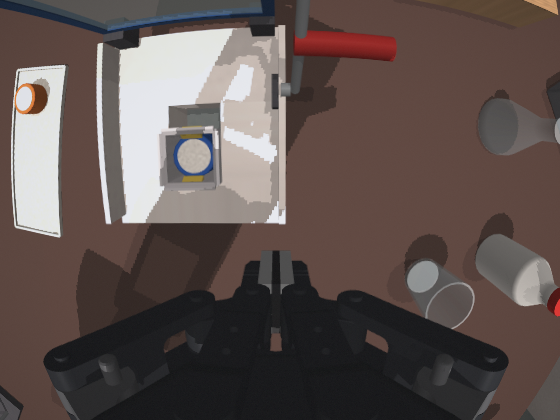

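Both cups show under the yellow lips (ring at (193,157)). The red knob runs from (294,43) to (396,48), so its axis is at mouth-frame x 0.0855 with the free end at y −0.161. Moving the shut fingers in front of it.

Call:
{"op": "step_arm", "data": {"series": [[[0,30,0,0,0,0,0],[10,60,10,0,0,0,0],[25,70,35,0,0,0,0],[45,70,65,0,0,0,0],[65,70,90,0,0,0,0],[80,70,101,0,0,0,0],[90,70,101,0,0,0,0],[92,70,101,0,0,0,0],[92,70,101,0,0,0,0],[92,70,101,0,0,0,0]]]}}

```text
t: 20.5
position: [0.6221, -0.136, 0.1597]
orientation: [3.132, 0.237, 0.003]
contact_force: [0.1, 0.9, -0.1]
opening: -0.003
grasp_force: 0.0
```

```bash
python3 - <<'E'
from h import *
s=manip.sense(); f=grab('wrist','w8.png'); 
ax=np.array([np.cos(.15),np.sin(.15)]); ay=np.array([-ax[1],ax[0]]); M=np.array([.547,.005])
d=s['position'][:2]-M; print(s['t'],d@ax,d@ay,s['position'],s['contact_force'])
w=wcloud(f); h=cv2.cvtColor(f['pixels'],cv2.COLOR_BGR2HSV)
m=cv2.inRange(h,(0,150,60),(6,255,255))|cv2.inRange(h,(174,150,60),(180,255,255))
p=w[m>0]; p=p[(p[:,0]>.55)&(p[:,1]>-.25)&(p[:,2]>.15)]; print(len(p)); q=(p[:,:2]-M); print(np.percentile(q@ax,[1,50,99]),np.percentile(q@ay,[1,99]),np.percentile(p[:,2],[1,99]))
E
```

```text
20.5 0.05314900830237369 -0.15066427990011114 [ 0.62206719 -0.13602999  0.15966737] [ 0.100273    0.89870987 -0.08865222]
7715
[0.07934523 0.08877618 0.09576335] [-0.16174295 -0.09516338] [0.18344449 0.19286338]
```

View pics/w8.png

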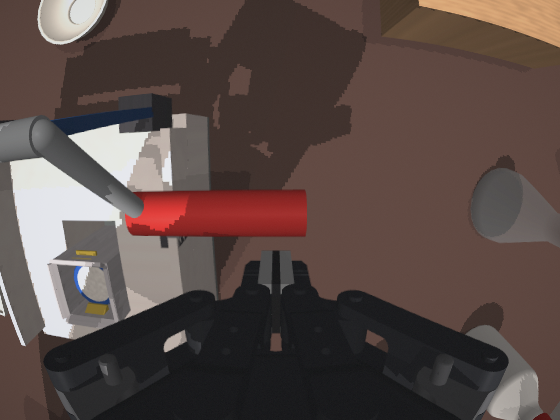

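The fingers at (275,265) face the knob's outer part, (130–306, 213). Pushing.

Call:
{"op": "step_arm", "data": {"series": [[[5,0,0,0,0,0,0],[9,0,0,0,0,0,0],[12,0,0,0,0,0,0],[15,0,0,0,0,0,0],[18,0,0,0,0,0,0],[21,0,0,0,0,0,0],[24,0,0,0,0,0,0],[27,0,0,0,0,0,0],[30,0,0,0,0,0,0],[32,0,0,0,0,0,0],[34,0,0,0,0,0,0],[34,0,0,0,0,0,0]]]}}

```text
t: 21.75
position: [0.6496, -0.1313, 0.1535]
orientation: [-3.131, -0.236, 0.024]
contact_force: [-10.0, -4.0, -6.7]
opening: -0.004
grasp_force: 5.5
```

```bash
cat > knob.py <<'E'
from h import *
s=manip.sense(); f=grab('wrist'); np.savez('k.npz',**f)
ax=np.array([np.cos(.15),np.sin(.15)]); ay=np.array([-ax[1],ax[0]]); M=np.array([.547,.005])
d=s['position'][:2]-M; print(s['t'],d@ax,d@ay,s['position'],s['contact_force'])
w=wcloud(f); h=cv2.cvtColor(f['pixels'],cv2.COLOR_BGR2HSV)
m=cv2.inRange(h,(0,150,60),(6,255,255))|cv2.inRange(h,(174,150,60),(180,255,255))
p=w[m>0]; p=p[(p[:,0]>.55)&(p[:,1]>-.25)&(p[:,2]>.1)]; q=(p[:,:2]-M); print(len(p),np.percentile(q@ax,[1,50,99]),np.percentile(q@ay,[1,99]),np.percentile(p[:,2],[1,99]))
E
python3 knob.py
```

```text
21.75 0.08104766297815613 -0.15009315099608797 [ 0.64956723 -0.13129616  0.15347302] [-10.01790123  -4.0274878   -6.73886082]
7149 [0.09378327 0.10404834 0.10970005] [-0.16169673 -0.09546607] [0.17433791 0.18511234]
```

Call:
{"op": "step_arm", "data": {"series": [[[2,0,0,0,0,0,0],[4,0,1,0,0,0,0],[6,0,2,0,0,0,0],[8,0,3,0,0,0,0],[10,0,4,0,0,0,0],[10,0,4,0,0,0,0]]]}}

```text
t: 22.4
position: [0.655, -0.1302, 0.1476]
orientation: [-3.129, -0.235, 0.042]
contact_force: [-19.8, -5.9, -6.6]
opening: 0.002
grasp_force: 9.9
```

```bash
python3 knob.py
```

```text
22.4 0.08658873219085186 -0.14986300432874067 [ 0.65501168 -0.13024055  0.14757155] [-19.84889332  -5.92335262  -6.61211127]
7306 [0.09875099 0.10925089 0.11459681] [-0.16165979 -0.09510955] [0.17034871 0.18124214]
```

Call:
{"op": "step_arm", "data": {"series": [[[-5,0,0,0,0,0,0],[-15,0,0,0,0,0,0],[-30,0,0,0,0,0,0],[-50,0,0,0,0,0,0],[-50,0,0,0,0,0,0]]]}}

```text
t: 22.95
position: [0.6157, -0.137, 0.1557]
orientation: [3.132, 0.236, 0.004]
contact_force: [0.5, -0.7, 0.9]
opening: -0.001
grasp_force: 0.0
```

```bash
python3 knob.py; python3 - <<'E'
from h import *
t=manip.grab_frame('scene'); np.savez('sc2.npz',**t); g=dict(np.load('scene0.npz'))
for F in(g,t):
    w=cloud(F); m=(w[...,2]>.3)&(w[...,0]>.55)&(w[...,0]<.78)&(w[...,1]>-.09)&(w[...,1]<.11); p=w[m]
    k=np.argsort(-p[:,2])[:60]; print(len(p),p[k].mean(0), p[:,2].max())
    ys,xs=np.nonzero(m); print(xs.min(),xs.max(),ys.min(),ys.max())
cv2.imwrite('pics/sc2.png',np.hstack([cv2.resize(F['pixels'][150:290,180:340],None,fx=2.45,fy=2.45) for F in(g,t)]))
E
```

```text
22.95 0.04668065153101553 -0.15070507847042902 [ 0.61567756 -0.13703695  0.15567745] [ 0.48311633 -0.69364297  0.87640029]
7216 [0.09723634 0.10578273 0.11369025] [-0.16150056 -0.09535898] [0.1737269  0.18162348]
388 [0.65852597 0.02229107 0.34580326] 0.3480558508491955
246 313 191 207
1489 [ 0.55844406 -0.06290113  0.53778575] 0.5430466059731324
224 305 88 200
```

View pics/sc2.png

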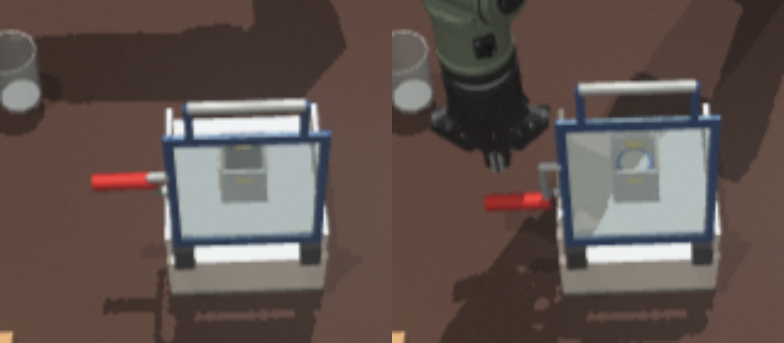

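The right picture shows the stay clearly folded after backing off, with the hood slightly lowered and its bar at crop (640,88). I'll get the bar's pose from that and plan the grip.

```bash
cat >> h.py <<'E'
ax=np.array([np.cos(.15),np.sin(.15),0]); ay=np.array([-ax[1],ax[0],0]); M=np.array([.547,.005,0])
def mf(p): d=np.array(p)-M; return np.array([d@ax,d@ay,p[2]])
def wf(x,y,z): return M+x*ax+y*ay+np.array([0,0,z])
def bar(th): return wf(.130-.22*np.cos(th),0,.12+.22*np.sin(th))
E
python3 - <<'E'
from h import *
s=manip.sense(); print(s['q'].round(3),s['position'],Ro.from_rotvec(s['orientation']).as_matrix().round(3)[:,0])
for n in('scene0.npz','sc2.npz'):
    F=dict(np.load(n)); w=cloud(F); pr=lambda X:(lambda c:(F['cx']+F['fx']*c[0]/c[2],F['cy']+F['fy']*c[1]/c[2]))(np.array(F['R'])@X+F['t'])
    g=cv2.cvtColor(F['pixels'],cv2.COLOR_BGR2GRAY)
    print(n,[int(v) for v in g[178:206,281]], 'rows178+')
    for th in(1.48,1.44,1.4,1.36,1.32,1.28,1.24,1.2): print(th,bar(th).round(3),np.round(pr(bar(th)),1), end=' ')
    for v in range(182,198): print(v,mf(w[v,281]).round(3))
E
```

```text
[-3.560e-01  3.890e-01  1.469e+00  1.000e-03  1.279e+00  1.064e+00] [ 0.61737674 -0.13700353  0.15586791] [0.989 0.15  0.004]
scene0.npz [56, 57, 55, 57, 56, 56, 56, 57, 56, 56, 58, 56, 84, 168, 210, 190, 151, 108, 73, 84, 202, 243, 242, 242, 243, 225, 189, 152] rows178+
1.48 [0.656 0.021 0.339] [279.8 193.3] 1.44 [0.647 0.02  0.338] [279.7 190.5] 1.4 [0.639 0.019 0.337] [279.6 187.8] 1.36 [0.63  0.018 0.335] [279.5 185.4] 1.32 [0.622 0.016 0.333] [279.4 183. ] 1.28 [0.613 0.015 0.331] [279.2 180.8] 1.24 [0.605 0.014 0.328] [279.1 178.8] 1.2 [0.597 0.013 0.325] [279.  176.9] 182 [-0.195  0.013  0.   ]
183 [-0.187  0.013  0.006]
184 [-0.188  0.013 -0.002]
185 [-0.18   0.013  0.003]
186 [-0.181  0.013 -0.004]
187 [-0.172  0.012  0.002]
188 [-0.171  0.012 -0.002]
189 [-0.168  0.012 -0.003]
190 [-0.16   0.012  0.002]
191 [-0.155  0.012  0.003]
192 [0.111 0.003 0.345]
193 [0.115 0.002 0.346]
194 [0.116 0.002 0.345]
195 [0.118 0.002 0.343]
196 [0.117 0.002 0.337]
197 [-0.131  0.011  0.002]
sc2.npz [79, 65, 45, 45, 54, 151, 219, 211, 160, 115, 76, 46, 45, 48, 47, 47, 46, 49, 46, 72, 135, 131, 57, 56, 56, 101, 131, 134] rows178+
1.48 [0.656 0.021 0.339] [279.8 193.3] 1.44 [0.647 0.02  0.338] [279.7 190.5] 1.4 [0.639 0.019 0.337] [279.6 187.8] 1.36 [0.63  0.018 0.335] [279.5 185.4] 1.32 [0.622 0.016 0.333] [279.4 183. ] 1.28 [0.613 0.015 0.331] [279.2 180.8] 1.24 [0.605 0.014 0.328] [279.1 178.8] 1.2 [0.597 0.013 0.325] [279.  176.9] 182 [-0.195  0.013  0.001]
183 [-0.191  0.013  0.   ]
184 [0.084 0.004 0.34 ]
185 [0.088 0.003 0.341]
186 [0.089 0.003 0.339]
187 [0.091 0.003 0.338]
188 [0.092 0.003 0.335]
189 [-0.165  0.012  0.   ]
190 [-0.161  0.012  0.   ]
191 [-0.159  0.012 -0.003]
192 [-0.153  0.012  0.   ]
193 [-0.148  0.012  0.001]
194 [-0.145  0.012  0.   ]
195 [-0.143  0.011 -0.003]
196 [-0.137  0.011 -0.001]
197 [-0.132  0.011  0.001]
```

Call:
{"op": "step_arm", "data": {"series": [[[-20,0,-20,0,0,0,0],[-50,0,-60,0,0,0,0],[-60,0,-110,0,0,-0.1,20],[-60,0,-158,0,0,-0.24,40],[-60,0,-206,0,0,-0.38,40],[-60,-5,-245,0,0,-0.52,40],[-55,-25,-265,0,0,-0.66,40],[-45,-50,-270,0,0,-0.8,40],[-30,-75,-270,0,0,-0.94,40],[-15,-100,-270,0,0,-1.08,40],[5,-125,-270,0,0,-1.22,40],[20,-140,-270,0,0,-1.36,40],[34,-151,-270,0,0,-1.5,40],[34,-151,-270,0,0,-1.571,40],[34,-151,-270,0,0,-1.571,40],[34,-151,-270,0,0,-1.571,40]]]}}

```text
t: 24.65
position: [0.6274, 0.0178, 0.4249]
orientation: [2.048, 2.381, 0.002]
contact_force: [-0.1, 0.2, -0.4]
opening: 0.471
grasp_force: 0.0
```

```bash
python3 - <<'E'
from h import *
s=manip.sense(); print(s['t'],s['q'].round(2),s['position'],s['contact_force'],mf(s['position']),Ro.from_rotvec(s['orientation']).as_matrix().round(3).tolist(),s['opening'])
print(tool(bar(1.365)-[0,0,.017]))
f=grab('wrist','w9.png'); w=wcloud(f)
# bar: high points
m=(w[...,2]>.315)&(w[...,2]<.355); d=w-M; X=d@ax; Y=d@ay
for y0 in(-.03,-.015,.0,.015,.03):
    k=m&(abs(Y-y0)<.006)&(X>.03)&(X<.13)
    if k.sum(): print(y0,k.sum(),np.percentile(X[k],[2,50,98]).round(4),np.percentile(w[...,2][k],[2,50,98]).round(4))
E
```

```text
24.65 [-0.11  0.25  1.1   0.    1.79 -0.26] [0.62742822 0.01782142 0.42485597] [-0.05654953  0.24393744 -0.39746446] [0.0814411  0.00065841 0.42485597] [[-0.149, 0.989, 0.002], [0.989, 0.149, 0.0], [-0.0, 0.002, -1.0]] 0.47061122675639594
[ -0.63702588   3.42637018 106.50422942]
-0.03 225 [0.0799 0.0852 0.091 ] [0.3374 0.3414 0.3433]
-0.015 242 [0.0799 0.0858 0.0912] [0.3372 0.3413 0.343 ]
0.0 255 [0.08   0.0857 0.091 ] [0.3381 0.3413 0.3431]
0.015 270 [0.0792 0.085  0.0909] [0.3367 0.3411 0.3431]
0.03 284 [0.0793 0.0849 0.0907] [0.3371 0.3413 0.343 ]
```

Call:
{"op": "step_arm", "data": {"series": [[[0,3,40,0,0,0,40],[0,4,75,0,0,0,40],[0,4,95,0,0,0,40],[0,4,106,0,0,0,40],[0,4,106,0,0,0,40],[0,4,106,0,0,0,8],[0,4,106,0,0,0,8],[0,4,106,0,0,0,8],[0,4,106,0,0,0,8],[0,4,106,0,0,0,8],[0,4,106,0,0,0,8]]], "squeeze": 20}}

```text
t: 25.8
position: [0.6317, 0.0179, 0.3208]
orientation: [2.045, 2.38, 0.004]
contact_force: [-0.7, -1.5, 7.1]
opening: 0.128
grasp_force: 21.0
```

```bash
python3 - <<'E'
from h import *
s=manip.sense(); print(s['t'],mf(s['position']),s['contact_force'],s['opening'],s['grasp_force'])
b=bar(1.365)
for th in np.arange(1.365,-.02,-.04): print(round(th,3),(1000*(mf(bar(th))-mf(b))).round(0)[[0,2]])
E
```

```text
25.8 [8.56546883e-02 1.15776792e-04 3.20773879e-01] [-0.67756467 -1.52362367  7.1222794 ] 0.1282565722046168 20.99955976009369
1.365 [0. 0.]
1.325 [-9. -2.]
1.285 [-17.  -4.]
1.245 [-25.  -7.]
1.205 [-34. -10.]
1.165 [-42. -13.]
1.125 [-50. -17.]
1.085 [-58. -21.]
1.045 [-65. -25.]
1.005 [-73. -30.]
0.965 [-80. -35.]
0.925 [-87. -40.]
0.885 [-94. -45.]
0.845 [-101.  -51.]
0.805 [-108.  -57.]
0.765 [-114.  -63.]
0.725 [-120.  -69.]
0.685 [-125.  -76.]
0.645 [-131.  -83.]
0.605 [-136.  -90.]
0.565 [-141.  -98.]
0.525 [-145. -105.]
0.485 [-150. -113.]
0.445 [-154. -121.]
0.405 [-157. -129.]
0.365 [-161. -137.]
0.325 [-164. -145.]
0.285 [-166. -154.]
0.245 [-168. -162.]
0.205 [-170. -171.]
0.165 [-172. -179.]
0.125 [-173. -188.]
0.085 [-174. -197.]
0.045 [-175. -205.]
0.005 [-175. -214.]
```

Call:
{"op": "step_arm", "data": {"series": [[[0,-4,1,0,0,0,8],[0,-9,2,0,0,0,8],[0,-17,4,0,0,0,8],[0,-25,7,0,0,0,8],[0,-34,10,0,0,0,8],[0,-42,13,0,0,0,8],[0,-50,17,0,0,0,8],[0,-58,21,0,0,0,8],[0,-65,25,0,0,0,8],[0,-73,30,0,0,0,8],[0,-80,35,0,0,0,8],[0,-87,40,0,0,0,8],[0,-94,45,0,0,0,8],[0,-101,51,0,0,0,8],[0,-104,54,0,0,0,8],[0,-104,54,0,0,0,8]]]}}

```text
t: 27.4
position: [0.5264, 0.0019, 0.2625]
orientation: [-2.047, -2.381, 0.004]
contact_force: [0.7, -6.0, -0.5]
opening: 0.132
grasp_force: 21.5
```

```bash
python3 - <<'E'
from h import *
s=manip.sense(); print(s['t'],mf(s['position']),s['contact_force'],s['opening'],s['grasp_force'])
b=mf(s['position'])+[0,0,.017]-[.130,0,.12]; print(np.hypot(b[0],b[2]),np.arctan2(b[2],-b[0]))
E
```

```text
27.4 [-2.08705532e-02  3.69585402e-05  2.62515061e-01] [ 0.69449318 -5.96385477 -0.49557252] 0.13161159705872333 21.492752730846405
0.2195608765261654 0.8132418307910385
```

Call:
{"op": "step_arm", "data": {"series": [[[0,-7,6,0,0,0,8],[0,-13,12,0,0,0,8],[0,-18,18,0,0,0,8],[0,-24,25,0,0,0,8],[0,-28,31,0,0,0,8],[0,-32,36,0,0,0,8],[0,-37,44,0,0,0,8],[0,-41,51,0,0,0,8],[0,-46,59,0,0,0,8],[0,-50,67,0,0,0,8],[0,-53,75,0,0,0,8],[0,-57,83,0,0,0,8],[0,-60,91,0,0,0,8],[0,-62,100,0,0,0,8],[0,-64,108,0,0,0,8],[0,-66,117,0,0,0,8],[0,-68,125,0,0,0,8],[0,-69,130,0,0,0,8],[0,-69,130,0,0,0,8]]]}}

```text
t: 29.3
position: [0.4603, -0.0077, 0.1333]
orientation: [2.047, 2.381, 0.003]
contact_force: [6.3, -3.1, -2.7]
opening: 0.133
grasp_force: 20.2
```

```bash
python3 - <<'E'
from h import *
s=manip.sense(); print(s['t'],mf(s['position']),s['contact_force'],s['opening'],s['grasp_force'])
b=mf(s['position'])+[0,0,.017]-[.130,0,.12]; print(np.hypot(b[0],b[2]),np.arctan2(b[2],-b[0]),tool(bar(0)-[0,0,.017]))
E
```

```text
29.3 [-0.08759998  0.00039265  0.13331275] [ 6.32247752 -3.11347913 -2.69832963] 0.13252661131067392 20.219866633415222
0.21970119465556032 0.1384141532140735 [-0.39782444 -2.46729498 30.30727769]
```

Call:
{"op": "step_arm", "data": {"series": [[[0,-1,7,0,0,0,8],[0,-1,14,0,0,0,8],[0,-2,20,0,0,0,8],[0,-2,25,0,0,0,8],[0,-2,29,0,0,0,8],[0,-2,32,0,0,0,8],[0,-2,34,0,0,0,8],[0,-2,34,0,0,0,8]]]}}

```text
t: 30.1
position: [0.4587, -0.0081, 0.104]
orientation: [2.046, 2.383, 0.001]
contact_force: [-6.6, -1.7, 27.7]
opening: 0.13
grasp_force: 23.4
```

Call:
{"op": "step_arm", "data": {"series": [[[0,-2,33,0,0,0,8],[0,-2,31,0,0,0,20],[0,-2,31,0,0,0,28],[0,-2,31,0,0,0,28],[0,-2,31,0,0,0,28]]]}}

```text
t: 30.6
position: [0.4494, -0.0072, 0.0672]
orientation: [-2.039, -2.374, 0.011]
contact_force: [-9.4, -2.2, 7.0]
opening: 0.328
grasp_force: 0.0
```

I meant the last rows as a continuation of the earlier call, but each call starts fresh, so the tool went 31 mm too low. The contact force is mild; backing straight up.

Call:
{"op": "step_arm", "data": {"series": [[[0,2,-10,0,0,0,28],[0,2,-25,0,0,0,28],[0,2,-40,0,0,0,28],[0,2,-60,0,0,0,28],[0,2,-90,0,0,0,28],[0,2,-130,0,0,0,28],[0,2,-175,0,0,0,28],[0,2,-200,0,0,0,28],[0,2,-200,0,0,0,28]]]}}

```text
t: 31.5
position: [0.4597, -0.0079, 0.2738]
orientation: [2.043, 2.379, 0.007]
contact_force: [-0.3, 1.0, -0.6]
opening: 0.33
grasp_force: 0.0
```

```bash
python3 - <<'E'
from h import *
s=manip.sense(); print(s['t'],mf(s['position']),s['contact_force'],s['opening'])
f=grab('wrist','w10.png'); w=wcloud(f); d=w-M; X=d@ax; Y=d@ay; Z=w[...,2]
for x0 in(-.09,-.04,-.02,.0,.03):
    k=(abs(X-x0)<.004)&(abs(Y)<.04)&(Z>.0); print(x0,k.sum(),np.percentile(Z[k],[5,50,95]).round(4) if k.sum() else '')
k=(Z>.1)&(Z<.2)&(X<-.07)&(X>-.13)&(abs(Y)<.035); print('bar',k.sum(),np.percentile(X[k],[2,50,98]),np.percentile(Z[k],[2,50,98]))
t=manip.grab_frame('scene'); w=cloud(t); d=w-M; X=d@ax; Y=d@ay; Z=w[...,2]
k=(Z>.1)&(Z<.2)&(X<-.07)&(X>-.13)&(abs(Y)<.045); print('bar scene',k.sum(),np.percentile(X[k],[2,50,98]) if k.any() else '',np.percentile(Z[k],[2,50,98]) if k.any() else '')
for x0 in(-.045,.0,.05,.1):
    k=(abs(X-x0)<.006)&(abs(abs(Y)-.075)<.006)&(Z>.09); print(x0,k.sum(),np.percentile(Z[k],[5,50,95]).round(4) if k.any() else '')
cv2.imwrite('pics/sc3.png',t['pixels'])
h=cv2.cvtColor(t['pixels'],cv2.COLOR_BGR2HSV)
k=cv2.inRange(h,(8,140,80),(20,255,255))>0
k&=(w[...,1]>.2)&(w[...,1]<.35)&(w[...,0]<.7)&(w[...,0]>.4); print('orange',k.sum(),np.nanmedian(w[k],0))
E
```

```text
31.5 [-0.08819734  0.00030708  0.2737956 ] [-0.34811552  1.01297197 -0.5973951 ] 0.33012369827279786
-0.09 3221 [0.1256 0.3604 0.3727]
-0.04 5384 [0.1237 0.3553 0.3742]
-0.02 704 [0.1219 0.1231 0.1247]
0.0 644 [0.122  0.123  0.1241]
0.03 599 [0.1219 0.1231 0.1242]
bar 960 [-0.09477669 -0.08916273 -0.08352398] [0.12244632 0.1259942  0.12806026]
bar scene 119 [-0.09173306 -0.08480585 -0.07934395] [0.11670519 0.1241847  0.12966663]
-0.045 20 [0.1202 0.1227 0.1255]
0.0 28 [0.121  0.1231 0.125 ]
0.05 32 [0.1198 0.1225 0.1259]
0.1 28 [0.1213 0.1227 0.1252]
orange 57 [0.62004321 0.27982053 0.03543056]
```

The hood panel is flat at z 0.123, the bar sits at x −0.089 with its top at 0.126, and the orange cup hasn't moved. Handing in.

```bash
python3 -c "
from bench import manip
print(manip.job_done())"
```

```text
the job is handed in; nothing more can be done
None
```

I handed the job in at about 31.6 s: both blue cups are under the lips, the stay is broken and the hood is shut. The orange cup is unmoved. I didn't re-check the other bench items, and no verdict came back. After shutting the hood I sent one move about 31 mm too low; it met about 12 N at the front of the changer and I backed it straight off.

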